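# Weed out the blocked syringe

## Robot

A 6-joint arm with a two-finger parallel gripper is mounted at the origin on the work surface. World frame = base frame: x ahead of the robot, y to its left, z up, the work surface at z = 0. Lengths are in mm, angles in degrees, forces in N, time in s.
With the tool pointing down it reaches from about 200 to 875 mm from the base axis. Payload 3.4 kg.
Tool frame: the origin (TCP) lies at the very end of the fingers, on their centre line; the grasp point (between the pads) lies 19 mm behind it; z points along the fingers, y is the line along which they close (so a half turn about z gives the same grasp; the last joint's range is limited). The gripper opens to 94 mm and grips with 3 to 60 N. Pads are 16 mm wide; open, the fingers measure 119 mm over their backs; the gripper's body (75 mm by 177 mm) begins 78 mm behind the grasp point.
Start: joints at [-74.771, 15.808, 86.224, -0, 77.962, -6.933], TCP at [216.908, -532.557, 205.493] pointing down, gripper open.
Joint ranges: [-165.64, 165.64], [-43.16, 119.46], [12.63, 154.43], [-67.54, 247.53], [6.08, 155.33], [-154.97, 154.97]. Speed limits (degrees/s): [147.25, 147.25, 180, 180, 180, 180].

## Interface

Orientations are given as [roll, pitch, yaw] about the fixed x, y, z axes, in that order (R = Rz(yaw) Ry(pitch) Rx(roll)).
In Python, from rig import robot, viewer gives the robot as it stands.
- The arm moves only by the tool move_arm, never from a script. Its argument "rows" is a list of rows, each an object with "travel": the shift along the tool's x, y, z in m, a list of three; "turn": the turn, a rotation vector about the tool's x, y, z in degrees, a list of three; "jaw": the closure, from -1 (fully open) to 1 (shut). In form: [{"travel": [tx, ty, tz], "turn": [wx, wy, wz], "jaw": jaw}, ...]. A call has exactly 5 rows; each row shifts and turns the commanded pose from where the row before left it, along the tool's axes as they then stand; what a row does not reach is not made up. A row lasts 1/8 s, in which the tool goes at most 62.5 mm and 10.7 degrees, less where a joint would pass 70% of its speed; a pose out of reach is approached as far as the arm can. A call with a gripper value outside its range is refused whole. The fingers move at their own pace and stop on an object; "grip_force" is the grip in N (left out, the last holds). Time passes only in rows, so rows that do not move let the fingers close, or fill a call up. It gives the time, the measured TCP pose, the force, the opening and the grip force at its end, in the units of the state.
- robot.get_state(): the state, without advancing time (a new reading comes with each control period).
- viewer.camera(name): name is "side" or "top"; returns a dict with "pixels" (384x512x3 uint8, red, green, blue), "vfov" (degrees; the focal length in pixels is half the picture's height over the tangent of half this angle, whatever the lens; pixels are square), "cx", "cy" (the principal point, pixels), "D" ([k1, k2, p1, p2, k3] as OpenCV has them; the pictures are not rectified), "xyz" and "orientation" of the camera in the world. Camera axes: x right, y down, z forward; pixel columns grow to the right and rows downward; lengths in mm; the calibration is good to about 2 mm. A picture is of the moment at which its call begins. There is no depth.
- robot.sign_off(): hands the job in; it is judged then, once.
The state is a dict: "time": time; "q": joint angles; "joint_velocities": joint speeds; "joint_torque": joint torques, N m; "tool_pos": TCP position; "tcp_rot": TCP orientation; "wrist_force": force on the tool from outside, world axes, zero at the start; "moment": the same for the moment, N m; "width": finger opening in mm; "grasp_force": force on a finger pad.
Only numpy, scipy, OpenCV 4.12 (cv2) and the standard library are available. Lean on these libraries where they do the work, as an engineer would, in place of code of your own. Each camera call takes 0.05 s, during which the arm holds its last target. There are 200 camera calls.

## Task

One of the three syringes in the rack has a blocked nozzle, which shows only when its plunger is pressed: the resistance climbs instead of staying even. Press the plungers of the two clear syringes fully home and leave those standing in the rack; do not force the blocked one, but stand it upright, right down in the hole of the single reject stand, without dropping it. Never load any thumb disc with more than about 15 N, and leave the flask, the vial and the jar where they are.

Things in the scene. Friction and masses are not known exactly. Their poses are not given: they have to be found in the camera images.
- rack: Fixed aluminium block 64 x 250 mm, 48 mm high, with three round upright holes in a row along its y axis (at y = -80, 0, +80 mm), one syringe in each. Holes are 27 mm across, 40 mm deep (floor 8 mm above the bench). Origin: centre of its underside; z up.
- reject_stand: Fixed grey plastic block 70 x 70 mm, 48 mm high, with a single round upright hole in its middle, 31 mm across and 40 mm deep (floor 8 mm above the bench), empty at the start. Origin: centre of its underside; z up.
- reject_hole (a point): Centre of the mouth of the reject stand's hole, 48 mm above the bench.
- syringe_a: One of three look-alike dry syringes in the rack (which stands in which hole varies), 170 g. Glass barrel 24 mm across, bevelled at the foot; steel collar 34 mm across from 55 to 85 mm above the origin (grip here, a plunger with thumb disc rises from it). Origin: centre of the barrel's lower end, 8 mm above the bench while in a hole; z up along the barrel.
- thumb_a: White thumb disc of syringe_a's plunger, 28 mm across, 6 mm thick, on a 9 mm steel rod. Origin: centre of its top face, where to press: 127 mm above the syringe's origin with the plunger fully out, 97 mm with it fully home (a 6 mm gap then remains between disc and collar).
- plunger_a (a joint): How far syringe_a's plunger is in, m: 0 fully out, 0.030 fully home (hard stop); starts at 0 to 0.004. A clear syringe drags a steady 5 N or so (up to 1 N more if pressed briskly) and stays where left. A blocked one also starts at about 5 N, but trapped air adds 0.9 N per mm and pushes it partly back. Nothing else tells them apart.
- syringe_b: One of three look-alike dry syringes in the rack (which stands in which hole varies), 170 g. Glass barrel 24 mm across, bevelled at the foot; steel collar 34 mm across from 55 to 85 mm above the origin (grip here, a plunger with thumb disc rises from it). Origin: centre of the barrel's lower end, 8 mm above the bench while in a hole; z up along the barrel.
- thumb_b: White thumb disc of syringe_b's plunger, 28 mm across, 6 mm thick, on a 9 mm steel rod. Origin: centre of its top face, where to press: 127 mm above the syringe's origin with the plunger fully out, 97 mm with it fully home (a 6 mm gap then remains between disc and collar).
- plunger_b (a joint): How far syringe_b's plunger is in, m: 0 fully out, 0.030 fully home (hard stop); starts at 0 to 0.004. A clear syringe drags a steady 5 N or so (up to 1 N more if pressed briskly) and stays where left. A blocked one also starts at about 5 N, but trapped air adds 0.9 N per mm and pushes it partly back. Nothing else tells them apart.
- syringe_c: One of three look-alike dry syringes in the rack (which stands in which hole varies), 170 g. Glass barrel 24 mm across, bevelled at the foot; steel collar 34 mm across from 55 to 85 mm above the origin (grip here, a plunger with thumb disc rises from it). Origin: centre of the barrel's lower end, 8 mm above the bench while in a hole; z up along the barrel.
- thumb_c: White thumb disc of syringe_c's plunger, 28 mm across, 6 mm thick, on a 9 mm steel rod. Origin: centre of its top face, where to press: 127 mm above the syringe's origin with the plunger fully out, 97 mm with it fully home (a 6 mm gap then remains between disc and collar).
- plunger_c (a joint): How far syringe_c's plunger is in, m: 0 fully out, 0.030 fully home (hard stop); starts at 0 to 0.004. A clear syringe drags a steady 5 N or so (up to 1 N more if pressed briskly) and stays where left. A blocked one also starts at about 5 N, but trapped air adds 0.9 N per mm and pushes it partly back. Nothing else tells them apart.
- flask: Bystander: conical glass flask 80 mm across, 125 mm high. Origin: centre of its underside.
- vial: Bystander: small capped bottle 30 mm across, 60 mm high. Origin: centre of its underside.
- reagent_jar: Bystander: capped jar 60 mm across, 85 mm high. Origin: centre of its underside.
Things that resemble listed ones, but are neither listed nor needed, are in the scene too. What is shaped like the syringe_a but orange or turquoise is not meant.

How it is judged:
By the outcome, as a careful person would: the job done as asked, in the order asked, and still so for the second after the job is handed in, with the robot touching nothing.
It also fails if it takes over 61 s, if anything falls off the work surface, if the arm or the gripper's body presses on something with over 40 N, if the wrist force passes 120 N, or if a joint passes its speed limit or range.

## Working session

There is one attempt and no reset: what is moved stays moved. The work goes in short steps, Python scripts to look and compute and a tool call to move; the robot and the scene stay as the last step left them, time stands still between calls to the robot, and variables do not carry over. Pictures are saved under pics/ and viewed, at most 10 in all, crops included, and the job is handed in when it is done.

Besides the shell and the picture viewer there is one more tool, called after "Emit:" as name(argument=value, ...) on one line, values as JSON. move_arm: Moves the arm, as the interface text tells. Its arguments: {"type":"object","properties":{"rows":{"type":"array"},"grip_force":{"type":"number"}},"required":["rows"]}

```bash
mkdir -p pics
python3 - <<'E'
from rig import robot, viewer
import cv2
print(robot.get_state())
for n in("side","top"):
    c=viewer.camera(n); p=c.pop("pixels"); print(n,c)
    cv2.imwrite(f"pics/{n}0.png",p[:,:,::-1])
a=[cv2.imread(f"pics/{n}0.png") for n in("side","top")]
E
```

```text
{'time': 0.0, 'q': array([-7.47711148e+01,  1.58453881e+01,  8.62931057e+01, -2.09159934e-03,
        7.79612486e+01, -6.93355203e+00]), 'joint_velocities': array([ 0.06636669,  0.08756444, -0.02404366, -0.02072948, -0.10227916,
        0.00326861]), 'joint_torque': array([ 2.82976282e-03, -4.04569173e+01, -2.37223953e+01,  7.03716301e-02,
        3.44507257e-02, -1.31640272e-04]), 'tool_pos': array([ 216.73762193, -531.98932068,  204.64167701]), 'tcp_rot': array([-1.79900740e+02, -1.00108469e-02,  2.21628666e+01]), 'wrist_force': array([-0.75461758, -0.52332105, -0.17631041]), 'moment': array([-0.01214574, -0.02917258,  0.00595688]), 'grasp_force': 0.0, 'width': 94.35275191218899}
side {'vfov': 42.51526489672473, 'cx': 253.77724601098095, 'cy': 194.60748127363195, 'D': array([0.06334625, 0.        , 0.        , 0.        , 0.        ]), 'xyz': array([  69.81060282,  871.10224642, 1195.76529339]), 'orientation': array([-135.9140513 ,   -0.24698975, -148.36674435])}
top {'vfov': 49.381834159451074, 'cx': 256.0239025969428, 'cy': 188.85655223954745, 'D': array([-0.00448783,  0.        ,  0.        ,  0.        ,  0.        ]), 'xyz': array([5.10680190e+02, 6.67637934e-01, 1.16514260e+03]), 'orientation': array([-175.01080527,   -0.20600363,  -89.36926695])}
```

View pics/top0.png

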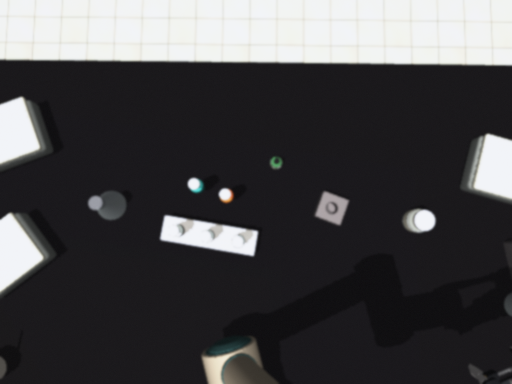

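View pics/side0.png

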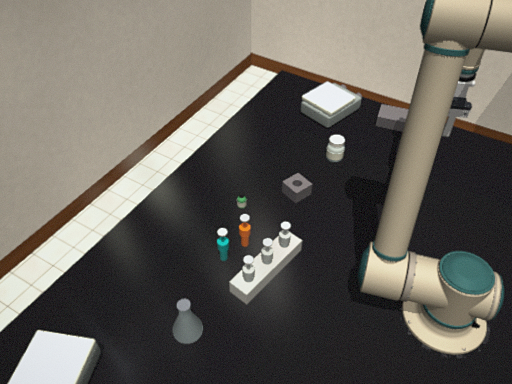

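The top view shows the rack at about (210,235) with white thumb discs near (180,229), (210,235), (240,239). The reject stand is at (332,208), flask (110,203), vial (276,162) and jar (422,220). Turquoise (195,185) and orange (226,195) are decoys. The side view shows the rack discs at (249,261), (267,244), (285,227) and the stand at (297,186).

The candidates for the syringes are the three grey ones in the rack, because the orange and turquoise ones stand outside it. I'll confirm this with an enlarged crop.

Run:
```python
import cv2,numpy as np
t=cv2.imread("pics/top0.png")[180:265,150:360]; s=cv2.imread("pics/side0.png")[165:305,215:325]
t=cv2.resize(t,None,fx=3.7,fy=3.7,interpolation=cv2.INTER_CUBIC)
cv2.imwrite("pics/t1.png",t)
s=cv2.resize(s,None,fx=4.2,fy=4.2,interpolation=cv2.INTER_CUBIC)
cv2.imwrite("pics/s1.png",s)
```

```text
(no output)
```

View pics/t1.png

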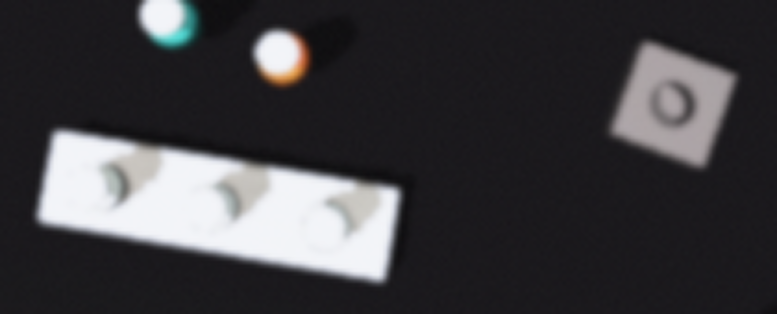

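View pics/s1.png

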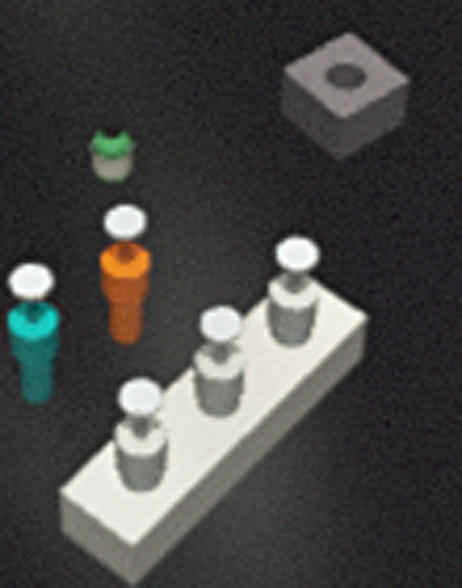

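The top crop shows the rack corners at roughly (165,215), (258,231), (254,256), (160,240) and the stand hole at (331.6,207.5). The side crop confirms three grey syringes with white discs in the rack, at about (248.5,259.5), (267.5,242), (286,225.5). The stand hole there is at about (297.5,183). Next I'll measure.

```bash
cat > h.py <<'E'
import numpy as np,cv2
from scipy.spatial.transform import Rotation as R
def ray(c,px):
    f=192/np.tan(np.radians(c["vfov"])/2)
    K=np.array([[f,0,c["cx"]],[0,f,c["cy"]],[0,0,1]])
    u=cv2.undistortPoints(np.float64(px).reshape(-1,1,2),K,c["D"]).reshape(-1,2)
    return np.c_[u,np.ones(len(u))]@R.from_euler("xyz",c["orientation"],degrees=True).as_matrix().T
def plane(c,px,z):
    d=ray(c,px); return c["xyz"]+d*((z-c["xyz"][2])/d[:,2])[:,None]
def tri(c1,p1,c2,p2):
    d=[ray(c,[p])[0] for c,p in((c1,p1),(c2,p2))]
    s=np.linalg.lstsq(np.c_[d[0],-d[1]],c2["xyz"]-c1["xyz"],rcond=None)[0]
    a=c1["xyz"]+s[0]*d[0]; b=c2["xyz"]+s[1]*d[1]; return (a+b)/2,np.linalg.norm(a-b)
E
python3 - <<'E'
from rig import viewer
from h import *
np.set_printoptions(precision=1,suppress=True)
T=viewer.camera("top");S=viewer.camera("side")
def comp(c,m,seed):
    n,l,st,ce=cv2.connectedComponentsWithStats(m.astype(np.uint8)); k=l[seed[1],seed[0]]
    return cv2.findContours((l==k).astype(np.uint8),0,1)[0][0].reshape(-1,2).astype(float)
def rect(c,m,seed,nm):
    p=plane(c,comp(c,m,seed),48)[:,:2]
    r=cv2.minAreaRect(np.float32(p)); print(nm,np.round(r[0],1),np.round(r[1],1),round(r[2],1))
g=lambda c:c["pixels"].astype(float).mean(2)
gt,gs=g(T),g(S)
for th in(100,130,160): rect(T,gt>th,(200,245),f"rackT{th}")
for th in(80,90,100): rect(T,gt>th,(325,200),f"standT{th}")
for th in(140,160,180): rect(S,gs>th,(242,285),f"rackS{th}")
for th in (85,95,105,): rect(S,gs>th,(297,196),f"standS{th}")
def crop(name,c,x,y,r,dark):
    a=g(c)[y-r:y+r+1,x-r:x+r+1]; lo,hi=np.percentile(a,[5,95]);w=np.clip((a-lo)/(hi-lo),0,1)
    return a.round().astype(int)
print(crop("",T,332,208,6,1)); print(crop("",S,298,183,7,1))
for x,y in((248,259),(267,242),(286,226)):
    m=(S["pixels"].min(2)>195).astype(np.uint8)[y-8:y+9,x-8:x+9]
    n,l,st,ce=cv2.connectedComponentsWithStats(m,connectivity=4);k=l[8,8]; p=ce[k]+[x-8,y-8]
    print("disc",st[k],p,plane(S,[p],133)[0])
E
```

```text
rackT100 [483.6 122.4] [256.4  70. ] 80.9
rackT130 [483.5 122.4] [253.7  67.8] 80.8
rackT160 [483.6 122.5] [252.3  65.9] 80.9
standT80 [ 559.9 -204.9] [74.  73.4] 70.0
standT90 [ 559.9 -204.8] [72.4 72.8] 70.0
standT100 [ 559.8 -204.9] [71.6 71.5] 69.7
rackS140 [492. 123.] [252.9  88.9] 80.6
rackS160 [492.2 122.7] [250.   88.6] 80.8
rackS180 [492.6 122.5] [249.7  87.3] 80.3
standS85 [697.2 609.9] [0. 0.] 0.0
standS95 [1099.3  -30.7] [0. 0.] 0.0
standS105 [ 327.9 -627. ] [0. 0.] 0.0
[[162 156 148 141 133 121 113 117 130 144 156 163 166]
 [154 143 142 144 140 126 106  94  98 116 137 154 164]
 [143 134 141 155 156 147 127 101  83  88 115 142 159]
 [132 127 142 159 165 162 150 125  93  76  94 126 152]
 [127 123 143 160 166 166 161 145 113  79  78 110 143]
 [123 122 141 159 166 166 165 155 127  89  73  99 137]
 [123 120 138 155 165 167 166 157 131  92  71  96 135]
 [126 118 129 146 159 165 165 157 130  89  73 102 138]
 [131 117 119 131 145 154 156 145 119  83  79 111 145]
 [143 126 116 118 128 134 133 120  99  83  95 129 153]
 [155 140 124 116 115 115 108  96  90 100 123 146 160]
 [163 15
[... 521 characters left out ...]
0  77 116 133 140 135]
 [134  98  66  70  69  73  78  72  67  55  63 112 134 136 131]
 [132 116  78  66  75  74  68  71  58  59  81 123 137 138 131]
 [133 136 121  97  81  75  73  65  71  90 118 135 139 136 136]
 [135 135 137 135 125 115 109 104 115 133 134 135 136 140 136]
 [134 138 139 138 136 131 131 131 137 135 137 140 137 141 138]
 [130 138 135 134 131 136 138 135 136 135 136 138 132 118  89]
 [ 84 125 139 134 132 135 133 140 135 137 134 116  87  74  67]
 [ 56  86 124 136 139 136 138 137 134 119 102  85  66  63  66]]
disc [ 4  5 13 12 99] [250.6 260.5] [485.4 203.8 133. ]
disc [  4   4  13  13 103] [269.9 243.3] [471.1 126.8 133. ]
disc [ 3  4  9  7 51] [285.1 225. ] [467.8  47.3 133. ]
```

Run:
```python
from rig import viewer
from h import *
np.set_printoptions(precision=1,suppress=True)
T=viewer.camera("top");S=viewer.camera("side")
conv=lambda P,o,k:(np.array(P)+.5)/k-.5+np.array(o)
sc=conv([(62,492),(133,543),(367,317),(318,280)],(215,165),4.2)
print("rack corners S",plane(S,sc,48))
st=conv([(284,72),(348,33),(409,80),(344,118)],(215,165),4.2); q=plane(S,st,48); print("stand S",q,q.mean(0))
g=S["pixels"].astype(float).mean(2)[176:191,291:306]; w=np.clip(110-g,0,None);
ys,xs=np.mgrid[176:191,291:306]; M=(abs(xs-296.5)<7)&(abs(ys-183)<5); w=w*M
p=[(w*xs).sum()/w.sum(),(w*ys).sum()/w.sum()]; print("hole S",p,plane(S,[p],48))
ds=conv([(140,397),(222,323),(298,254)],(215,165),4.2); dt=conv([(102,185),(218,206),(328,226)],(150,180),3.7)
for a,b in zip(ds,dt): print(tri(S,a,T,b),plane(S,[a],133),plane(T,[b],133))
```

```text
rack corners S [[530.3 242.5  48. ]
 [469.9 250.9  48. ]
 [428.3   6.5  48. ]
 [474.1  -5.   48. ]]
stand S [[ 599.5 -178.5   48. ]
 [ 577.8 -244.9   48. ]
 [ 511.5 -222.6   48. ]
 [ 535.2 -158.7   48. ]] [ 556.  -201.2   48. ]
hole S [np.float64(296.8988870024524), np.float64(182.72948500282965)] [[ 556.  -200.2   48. ]]
(array([498.7, 193.9, 118. ]), np.float64(2.101525031035079)) [[493.7 203.8 133. ]] [[498.  190.6 133. ]]
(array([485., 115., 119.]), np.float64(0.7578079918039885)) [[479.9 125.  133. ]] [[485.  113.3 133. ]]
(array([471.2,  39.9, 123.2]), np.float64(2.344426288897163)) [[466.5  47.  133. ]] [[472.6  40.1 133. ]]
```

```bash
cat >> h.py <<'E'
def rows(p,yaw,tp,tyaw,n,jaw):
    """n equal rows in tool axes (tool pointing down), travel m rounded to mm"""
    import json
    p=np.array(p,float);tp=np.array(tp,float);dy=(tyaw-yaw)/n;out=[]
    for i in range(n):
        d=(tp-p)/(n-i); M=R.from_euler("xyz",[180,0,yaw],degrees=True)
        t=np.round(M.inv().apply(d)/1000,3); p=p+M.apply(t*1000); yaw+=dy
        out.append({"travel":t.tolist(),"turn":[0,0,round(-dy,1)],"jaw":jaw})
    for i in range(0,n,5): print(json.dumps(out[i:i+5]))
E
python3 -c "
from h import *
rows((217,-532,205),22.2,(469,44,165),80.7,15,1)"
```

```text
[{"travel": [0.03, -0.029, 0.003], "turn": [0, 0, -3.9], "jaw": 1}, {"travel": [0.032, -0.027, 0.003], "turn": [0, 0, -3.9], "jaw": 1}, {"travel": [0.034, -0.025, 0.003], "turn": [0, 0, -3.9], "jaw": 1}, {"travel": [0.035, -0.023, 0.003], "turn": [0, 0, -3.9], "jaw": 1}, {"travel": [0.037, -0.02, 0.003], "turn": [0, 0, -3.9], "jaw": 1}]
[{"travel": [0.038, -0.017, 0.002], "turn": [0, 0, -3.9], "jaw": 1}, {"travel": [0.039, -0.015, 0.003], "turn": [0, 0, -3.9], "jaw": 1}, {"travel": [0.04, -0.012, 0.002], "turn": [0, 0, -3.9], "jaw": 1}, {"travel": [0.041, -0.009, 0.003], "turn": [0, 0, -3.9], "jaw": 1}, {"travel": [0.041, -0.007, 0.002], "turn": [0, 0, -3.9], "jaw": 1}]
[{"travel": [0.042, -0.004, 0.003], "turn": [0, 0, -3.9], "jaw": 1}, {"travel": [0.042, -0.001, 0.002], "turn": [0, 0, -3.9], "jaw": 1}, {"travel": [0.042, 0.002, 0.003], "turn": [0, 0, -3.9], "jaw": 1}, {"travel": [0.042, 0.005, 0.003], "turn": [0, 0, -3.9], "jaw": 1}, {"travel": [0.041, 0.007, 0.002], "turn": [0, 0, -3.9], "jaw": 1}]
```

Emit:
move_arm(rows=[{"travel": [0.03,-0.029,0.003],"turn": [0,0,-3.9],"jaw": 1},{"travel": [0.032,-0.027,0.003],"turn": [0,0,-3.9],"jaw": 1},{"travel": [0.034,-0.025,0.003],"turn": [0,0,-3.9],"jaw": 1},{"travel": [0.035,-0.023,0.003],"turn": [0,0,-3.9],"jaw": 1},{"travel": [0.037,-0.02,0.003],"turn": [0,0,-3.9],"jaw": 1}], grip_force=10)

```text
time: 0.92
tool_pos: [301.2, -339.1, 190.4]
tcp_rot: [180.0, -0.0, 41.8]
wrist_force: [0.1, -0.2, 0.6]
width: 47.3
grasp_force: 0.0
```

Emit:
move_arm(rows=[{"travel": [0.038,-0.017,0.002],"turn": [0,0,-3.9],"jaw": 1},{"travel": [0.039,-0.015,0.003],"turn": [0,0,-3.9],"jaw": 1},{"travel": [0.04,-0.012,0.002],"turn": [0,0,-3.9],"jaw": 1},{"travel": [0.041,-0.009,0.003],"turn": [0,0,-3.9],"jaw": 1},{"travel": [0.041,-0.007,0.002],"turn": [0,0,-3.9],"jaw": 1}])

```text
time: 1.55
tool_pos: [385.4, -148.1, 178.5]
tcp_rot: [180.0, 0.0, 61.3]
wrist_force: [0.3, -0.6, 0.1]
width: 0.5
grasp_force: 0.0
```

Emit:
move_arm(rows=[{"travel": [0.042,-0.004,0.003],"turn": [0,0,-3.9],"jaw": 1},{"travel": [0.042,-0.001,0.002],"turn": [0,0,-3.9],"jaw": 1},{"travel": [0.042,0.002,0.003],"turn": [0,0,-3.9],"jaw": 1},{"travel": [0.042,0.005,0.003],"turn": [0,0,-3.9],"jaw": 1},{"travel": [0.041,0.007,0.002],"turn": [0,0,-3.9],"jaw": 1}])

```text
time: 2.17
tool_pos: [469.3, 44.7, 165.4]
tcp_rot: [180.0, 0.0, 80.8]
wrist_force: [0.9, -0.0, 0.6]
width: 0.7
grasp_force: 0.0
```

Emit:
move_arm(rows=[{"travel": [0,0,0.005],"turn": [0,0,0],"jaw": 1},{"travel": [0,0,0.005],"turn": [0,0,0],"jaw": 1},{"travel": [0,0,0.005],"turn": [0,0,0],"jaw": 1},{"travel": [0,0,0],"turn": [0,0,0],"jaw": 1},{"travel": [0,0,0],"turn": [0,0,0],"jaw": 1}])

```text
time: 2.8
tool_pos: [468.8, 42.7, 150.6]
tcp_rot: [180.0, 0.0, 80.6]
wrist_force: [-0.2, 0.8, -0.6]
width: 0.5
grasp_force: 0.0
```

```bash
cat >> h.py <<'E'
def proj(c,P):
    f=192/np.tan(np.radians(c["vfov"])/2);K=np.array([[f,0,c["cx"]],[0,f,c["cy"]],[0,0,1.]])
    Rm=R.from_euler("xyz",c["orientation"],degrees=True).as_matrix().T
    return cv2.projectPoints(np.float64(P).reshape(-1,1,3),cv2.Rodrigues(Rm)[0],-Rm@c["xyz"],K,c["D"])[0].reshape(-1,2)
E
python3 - <<'E'
from rig import viewer,robot
from h import *
S=viewer.camera("side");tp=robot.get_state()["tool_pos"]
print(proj(S,tp),tp)
cv2.imwrite("pics/s2.png",cv2.resize(S["pixels"][195:265,245:325,::-1],None,fx=8,fy=8,interpolation=cv2.INTER_CUBIC))
E
```

```text
[[285.8510548  219.71569323]] [468.87511106  42.86465646 150.63269767]
```

View pics/s2.png

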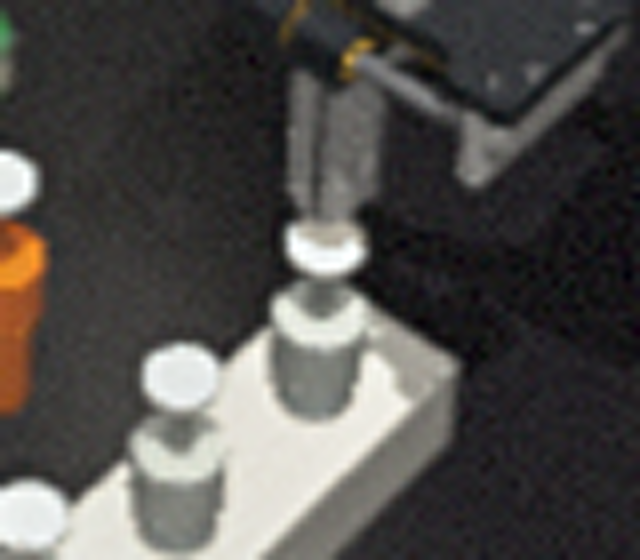

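The side crop shows the closed fingertips at about (335,215), right over the first disc, whose centre is at about (325,247). They are slightly off towards -y, so I'll shift 2 mm along the tool's x axis and press gently.

Emit:
move_arm(rows=[{"travel": [0.002,0,0.003],"turn": [0,0,0],"jaw": 1},{"travel": [0,0,0.004],"turn": [0,0,0],"jaw": 1},{"travel": [0,0,0.003],"turn": [0,0,0],"jaw": 1},{"travel": [0,0,0.003],"turn": [0,0,0],"jaw": 1},{"travel": [0,0,0.001],"turn": [0,0,0],"jaw": 1}])

```text
time: 3.48
tool_pos: [469.0, 45.4, 136.2]
tcp_rot: [-180.0, 0.0, 80.7]
wrist_force: [0.5, -0.2, -0.0]
width: 0.1
grasp_force: 0.0
```

Emit:
move_arm(rows=[{"travel": [0,0,0.001],"turn": [0,0,0],"jaw": 1},{"travel": [0,0,0.001],"turn": [0,0,0],"jaw": 1},{"travel": [0,0,0.001],"turn": [0,0,0],"jaw": 1},{"travel": [0,0,0.001],"turn": [0,0,0],"jaw": 1},{"travel": [0,0,0.001],"turn": [0,0,0],"jaw": 1}])

```text
time: 4.1
tool_pos: [470.3, 45.3, 132.5]
tcp_rot: [179.8, -0.0, 80.7]
wrist_force: [-0.3, 0.6, 7.4]
width: 0.3
grasp_force: 3.6
```

Emit:
move_arm(rows=[{"travel": [0,0,0.001],"turn": [0,0,0],"jaw": 1},{"travel": [0,0,0.001],"turn": [0,0,0],"jaw": 1},{"travel": [0,0,0.001],"turn": [0,0,0],"jaw": 1},{"travel": [0,0,0.001],"turn": [0,0,0],"jaw": 1},{"travel": [0,0,0],"turn": [0,0,0],"jaw": 1}])

```text
time: 4.72
tool_pos: [470.9, 45.3, 129.2]
tcp_rot: [179.7, -0.0, 80.7]
wrist_force: [-0.4, 0.4, 8.8]
width: 0.7
grasp_force: 4.5
```

Emit:
move_arm(rows=[{"travel": [0,0,0.001],"turn": [0,0,0],"jaw": 1},{"travel": [0,0,0.001],"turn": [0,0,0],"jaw": 1},{"travel": [0,0,0.0005],"turn": [0,0,0],"jaw": 1},{"travel": [0,0,0],"turn": [0,0,0],"jaw": 1},{"travel": [0,0,0],"turn": [0,0,0],"jaw": 1}])

```text
time: 5.35
tool_pos: [471.4, 45.2, 127.2]
tcp_rot: [179.7, -0.0, 80.7]
wrist_force: [-0.3, -0.4, 10.3]
width: 0.4
grasp_force: 5.6
```

Emit:
move_arm(rows=[{"travel": [0,0,-0.002],"turn": [0,0,0],"jaw": 1},{"travel": [0,0,-0.001],"turn": [0,0,0],"jaw": 1},{"travel": [0,0,0],"turn": [0,0,0],"jaw": 1},{"travel": [0,0,0],"turn": [0,0,0],"jaw": 1},{"travel": [0,0,0],"turn": [0,0,0],"jaw": 1}])

```text
time: 5.98
tool_pos: [469.3, 45.3, 128.1]
tcp_rot: [180.0, 0.0, 80.7]
wrist_force: [-0.7, 0.8, 3.8]
width: 0.4
grasp_force: 2.1
```

Syringe 1 (the -y end) climbs 7.4 → 8.8 → 10.3 N over 5 mm and pushes back when I retract, so it is probably blocked. I'll test the middle one for comparison.

Emit:
move_arm(rows=[{"travel": [0,0,-0.01],"turn": [0,0,0],"jaw": 1},{"travel": [0.01,0,-0.01],"turn": [0,0,0],"jaw": 1},{"travel": [0.03,0,0],"turn": [0,0,0],"jaw": 1},{"travel": [0.03,0,0],"turn": [0,0,0],"jaw": 1},{"travel": [0.01,0,0.008],"turn": [0,0,0],"jaw": 1}])

```text
time: 6.6
tool_pos: [482.9, 126.0, 140.5]
tcp_rot: [179.9, -0.0, 80.8]
wrist_force: [-0.2, -0.4, 0.4]
width: 0.3
grasp_force: 0.0
```

Emit:
move_arm(rows=[{"travel": [0,0,0.004],"turn": [0,0,0],"jaw": 1},{"travel": [0,0,0.002],"turn": [0,0,0],"jaw": 1},{"travel": [0,0,0.001],"turn": [0,0,0],"jaw": 1},{"travel": [0,0,0.001],"turn": [0,0,0],"jaw": 1},{"travel": [0,0,0.001],"turn": [0,0,0],"jaw": 1}])

```text
time: 7.22
tool_pos: [483.0, 124.0, 131.8]
tcp_rot: [179.9, -0.0, 80.6]
wrist_force: [-0.4, 0.4, 5.3]
width: 0.9
grasp_force: 2.4
```

Emit:
move_arm(rows=[{"travel": [0,0,0.001],"turn": [0,0,0],"jaw": 1},{"travel": [0,0,0.001],"turn": [0,0,0],"jaw": 1},{"travel": [0,0,0.001],"turn": [0,0,0],"jaw": 1},{"travel": [0,0,0.001],"turn": [0,0,0],"jaw": 1},{"travel": [0,0,0],"turn": [0,0,0],"jaw": 1}])

```text
time: 7.85
tool_pos: [482.0, 124.3, 126.8]
tcp_rot: [-180.0, 0.0, 80.7]
wrist_force: [0.2, 0.2, 4.7]
width: 0.6
grasp_force: 2.0
```

Middle: 5.3 → 4.7 N over 5 mm, so it is clear. I'll press it home.

Emit:
move_arm(rows=[{"travel": [0,0,0.002],"turn": [0,0,0],"jaw": 1},{"travel": [0,0,0.003],"turn": [0,0,0],"jaw": 1},{"travel": [0,0,0.003],"turn": [0,0,0],"jaw": 1},{"travel": [0,0,0.003],"turn": [0,0,0],"jaw": 1},{"travel": [0,0,0.003],"turn": [0,0,0],"jaw": 1}])

```text
time: 8.48
tool_pos: [482.2, 124.3, 112.8]
tcp_rot: [180.0, 0.0, 80.7]
wrist_force: [0.2, 0.2, 4.3]
width: 0.3
grasp_force: 2.5
```

Emit:
move_arm(rows=[{"travel": [0,0,0.002],"turn": [0,0,0],"jaw": 1},{"travel": [0,0,0.001],"turn": [0,0,0],"jaw": 1},{"travel": [0,0,0.001],"turn": [0,0,0],"jaw": 1},{"travel": [0,0,0.001],"turn": [0,0,0],"jaw": 1},{"travel": [0,0,0.001],"turn": [0,0,0],"jaw": 1}])

```text
time: 9.1
tool_pos: [482.2, 124.3, 106.9]
tcp_rot: [180.0, 0.0, 80.7]
wrist_force: [0.5, -0.4, 4.3]
width: 0.7
grasp_force: 2.4
```

Emit:
move_arm(rows=[{"travel": [0,0,0.0005],"turn": [0,0,0],"jaw": 1},{"travel": [0,0,0.0005],"turn": [0,0,0],"jaw": 1},{"travel": [0,0,0.0005],"turn": [0,0,0],"jaw": 1},{"travel": [0,0,0.0005],"turn": [0,0,0],"jaw": 1},{"travel": [0,0,0],"turn": [0,0,0],"jaw": 1}])

```text
time: 9.72
tool_pos: [482.4, 124.3, 105.2]
tcp_rot: [180.0, -0.0, 80.7]
wrist_force: [0.4, -0.3, 6.1]
width: 0.2
grasp_force: 3.0
```

Emit:
move_arm(rows=[{"travel": [0,0,0.0005],"turn": [0,0,0],"jaw": 1},{"travel": [0,0,0.0005],"turn": [0,0,0],"jaw": 1},{"travel": [0,0,0],"turn": [0,0,0],"jaw": 1},{"travel": [0,0,0],"turn": [0,0,0],"jaw": 1},{"travel": [0,0,0],"turn": [0,0,0],"jaw": 1}])

```text
time: 10.35
tool_pos: [483.2, 124.4, 105.1]
tcp_rot: [179.9, -0.0, 80.7]
wrist_force: [-0.6, -0.3, 10.3]
width: 0.1
grasp_force: 5.2
```

Home: z stopped at 105.1 and the force rose to 10 N. Now the third.

Emit:
move_arm(rows=[{"travel": [0,0,-0.015],"turn": [0,0,0],"jaw": 1},{"travel": [0,0,-0.022],"turn": [0,0,0],"jaw": 1},{"travel": [0.025,0,0],"turn": [0,0,0],"jaw": 1},{"travel": [0.03,0,0],"turn": [0,0,0],"jaw": 1},{"travel": [0.025,0,0],"turn": [0,0,0],"jaw": 1}])

```text
time: 10.98
tool_pos: [494.7, 204.1, 140.8]
tcp_rot: [-179.9, 0.0, 80.7]
wrist_force: [0.4, 0.5, -0.6]
width: 0.7
grasp_force: 0.0
```

Emit:
move_arm(rows=[{"travel": [0,0,0.003],"turn": [0,0,0],"jaw": 1},{"travel": [0,0,0.003],"turn": [0,0,0],"jaw": 1},{"travel": [0,0,0.002],"turn": [0,0,0],"jaw": 1},{"travel": [0,0,0.001],"turn": [0,0,0],"jaw": 1},{"travel": [0,0,0.001],"turn": [0,0,0],"jaw": 1}])

```text
time: 11.6
tool_pos: [495.5, 202.9, 131.5]
tcp_rot: [179.9, -0.0, 80.6]
wrist_force: [-0.1, 0.5, 4.4]
width: 0.5
grasp_force: 2.4
```

Emit:
move_arm(rows=[{"travel": [0,0,0.001],"turn": [0,0,0],"jaw": 1},{"travel": [0,0,0.001],"turn": [0,0,0],"jaw": 1},{"travel": [0,0,0.001],"turn": [0,0,0],"jaw": 1},{"travel": [0,0,0.001],"turn": [0,0,0],"jaw": 1},{"travel": [0,0,0],"turn": [0,0,0],"jaw": 1}])

```text
time: 12.22
tool_pos: [494.9, 203.2, 126.7]
tcp_rot: [-180.0, 0.0, 80.7]
wrist_force: [-0.9, -0.2, 4.4]
width: 0.2
grasp_force: 1.9
```

The third stays at 4.4 N, so it is clear as well and syringe 1 is the blocked one. I'll press the third home with the same sequence.

Emit:
move_arm(rows=[{"travel": [0,0,0.002],"turn": [0,0,0],"jaw": 1},{"travel": [0,0,0.003],"turn": [0,0,0],"jaw": 1},{"travel": [0,0,0.003],"turn": [0,0,0],"jaw": 1},{"travel": [0,0,0.003],"turn": [0,0,0],"jaw": 1},{"travel": [0,0,0.003],"turn": [0,0,0],"jaw": 1}])

```text
time: 12.85
tool_pos: [495.1, 203.2, 112.8]
tcp_rot: [180.0, 0.0, 80.7]
wrist_force: [0.0, -0.7, 4.2]
width: 0.3
grasp_force: 2.5
```

Emit:
move_arm(rows=[{"travel": [0,0,0.002],"turn": [0,0,0],"jaw": 1},{"travel": [0,0,0.001],"turn": [0,0,0],"jaw": 1},{"travel": [0,0,0.001],"turn": [0,0,0],"jaw": 1},{"travel": [0,0,0.001],"turn": [0,0,0],"jaw": 1},{"travel": [0,0,0.001],"turn": [0,0,0],"jaw": 1}])

```text
time: 13.48
tool_pos: [495.1, 203.2, 106.9]
tcp_rot: [180.0, 0.0, 80.7]
wrist_force: [-0.1, 0.2, 4.8]
width: 0.5
grasp_force: 2.4
```

Emit:
move_arm(rows=[{"travel": [0,0,0.0005],"turn": [0,0,0],"jaw": 1},{"travel": [0,0,0.0005],"turn": [0,0,0],"jaw": 1},{"travel": [0,0,0.0005],"turn": [0,0,0],"jaw": 1},{"travel": [0,0,0.0005],"turn": [0,0,0],"jaw": 1},{"travel": [0,0,0],"turn": [0,0,0],"jaw": 1}])

```text
time: 14.1
tool_pos: [495.3, 203.3, 105.2]
tcp_rot: [180.0, -0.0, 80.7]
wrist_force: [-0.2, -0.5, 6.3]
width: 0.8
grasp_force: 3.0
```

Emit:
move_arm(rows=[{"travel": [0,0,0.0005],"turn": [0,0,0],"jaw": 1},{"travel": [0,0,0.0003],"turn": [0,0,0],"jaw": 1},{"travel": [0,0,0],"turn": [0,0,0],"jaw": 1},{"travel": [0,0,0],"turn": [0,0,0],"jaw": 1},{"travel": [0,0,0],"turn": [0,0,0],"jaw": 1}])

```text
time: 14.72
tool_pos: [496.0, 203.5, 105.2]
tcp_rot: [179.9, -0.0, 80.7]
wrist_force: [-0.2, 0.0, 8.9]
width: 0.6
grasp_force: 4.7
```

Both clear syringes are home. Now I'll go up, back to syringe 1, and open.

Emit:
move_arm(rows=[{"travel": [0,0,-0.02],"turn": [0,0,0],"jaw": 1},{"travel": [0,0,-0.055],"turn": [0,0,0],"jaw": 1},{"travel": [-0.03,0,0],"turn": [0,0,0],"jaw": 0},{"travel": [-0.04,0,0],"turn": [0,0,0],"jaw": -1},{"travel": [-0.04,0,0],"turn": [0,0,0],"jaw": -1}])

```text
time: 15.35
tool_pos: [476.4, 93.8, 178.3]
tcp_rot: [-179.9, 0.0, 80.7]
wrist_force: [0.1, 0.1, 0.3]
width: 26.9
grasp_force: 0.0
```

Emit:
move_arm(rows=[{"travel": [-0.03,0,0],"turn": [0,0,0],"jaw": -1},{"travel": [-0.02,0,0],"turn": [0,0,0],"jaw": -1},{"travel": [0,0,0],"turn": [0,0,0],"jaw": -1},{"travel": [0,0,0],"turn": [0,0,0],"jaw": -1},{"travel": [0,0,0],"turn": [0,0,0],"jaw": -1}])

```text
time: 15.98
tool_pos: [469.2, 46.2, 178.9]
tcp_rot: [-180.0, -0.0, 80.7]
wrist_force: [-0.2, -0.8, 0.3]
width: 77.1
grasp_force: 0.0
```

Run:
```python
from rig import viewer,robot
from h import *
np.set_printoptions(precision=1,suppress=True)
S=viewer.camera("side");tp=robot.get_state();print(tp["tool_pos"],tp["tcp_rot"],tp["width"])
m=S["pixels"].min(2)
for (x,y) in((286,226),(268,246),(249,264)):
    print(proj(S,[469,45,130]))
    M=(m>195).astype(np.uint8)[y-9:y+10,x-9:x+10]; n,l,st,ce=cv2.connectedComponentsWithStats(M,connectivity=4)
    print([(st[k],ce[k]+[x-9,y-9]) for k in range(1,n)])
cv2.imwrite("pics/s3.png",cv2.resize(S["pixels"][185:295,225:325,::-1],None,fx=5,fy=5,interpolation=cv2.INTER_CUBIC))
```

```text
[469.2  46.2 179. ] [-180.    -0.    80.7] 81.32277130681055
[[285.1 225. ]]
[(array([ 4,  6,  9,  7, 47], dtype=int32), array([284.6, 226. ])), (array([ 2, 16, 12,  3, 22], dtype=int32), array([284.5, 234.2]))]
[[285.1 225. ]]
[(array([  4,   0,  15,  19, 149], dtype=int32), array([271.9, 246.9])), (array([ 4, 15,  7,  3, 10], dtype=int32), array([265.6, 253.4])), (array([ 0, 16,  2,  3,  4], dtype=int32), array([259.5, 254. ])), (array([11, 16,  2,  1,  2], dtype=int32), array([270.5, 253. ]))]
[[285.1 225. ]]
[(array([  4,   0,  15,  19, 150], dtype=int32), array([252.6, 264.8])), (array([ 3, 14, 10,  4, 17], dtype=int32), array([247.1, 271.2])), (array([13, 14,  1,  2,  2], dtype=int32), array([253. , 269.5])), (array([ 0, 16,  2,  3,  6], dtype=int32), array([240.5, 272. ]))]
```

View pics/s3.png

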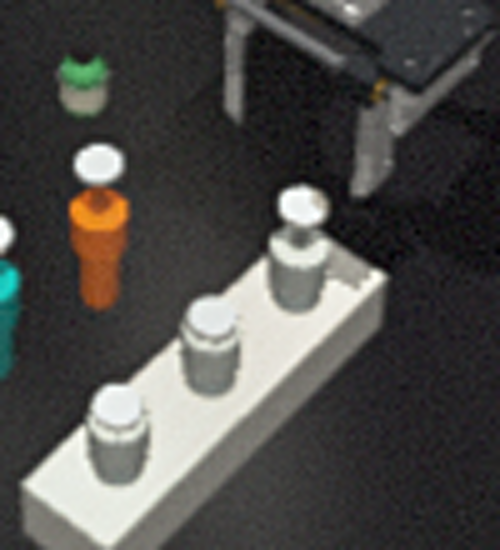

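The crop shows both clear discs down on their collars at about (212,315) and (118,405). The blocked disc is still up at (302,206), with the open fingers straddling it. I'll descend and grip the collar.

Emit:
move_arm(rows=[{"travel": [-0.001,0,0.03],"turn": [0,0,0],"jaw": -1},{"travel": [0,0,0.03],"turn": [0,0,0],"jaw": -1},{"travel": [0,0,0.03],"turn": [0,0,0],"jaw": -1},{"travel": [0,0,0.02],"turn": [0,0,0],"jaw": -1},{"travel": [0,0,0.01],"turn": [0,0,0],"jaw": -1}], grip_force=20)

```text
time: 16.65
tool_pos: [468.4, 44.9, 58.1]
tcp_rot: [-179.9, 0.0, 80.7]
wrist_force: [0.3, 0.2, 0.3]
width: 94.1
grasp_force: 0.0
```

Emit:
move_arm(rows=[{"travel": [0,0,0],"turn": [0,0,0],"jaw": 1},{"travel": [0,0,0],"turn": [0,0,0],"jaw": 1},{"travel": [0,0,0],"turn": [0,0,0],"jaw": 1},{"travel": [0,0,0],"turn": [0,0,0],"jaw": 1},{"travel": [0,0,0],"turn": [0,0,0],"jaw": 1}])

```text
time: 17.27
tool_pos: [469.1, 44.3, 59.4]
tcp_rot: [180.0, 0.0, 80.7]
wrist_force: [-0.3, 0.3, -0.3]
width: 47.3
grasp_force: 0.0
```

Emit:
move_arm(rows=[{"travel": [0,0,0],"turn": [0,0,0],"jaw": 1},{"travel": [0,0,0],"turn": [0,0,0],"jaw": 1},{"travel": [0,0,0],"turn": [0,0,0],"jaw": 1},{"travel": [0,0,0],"turn": [0,0,0],"jaw": 1},{"travel": [0,0,0],"turn": [0,0,0],"jaw": 1}])

```text
time: 17.9
tool_pos: [469.1, 44.3, 59.2]
tcp_rot: [180.0, 0.0, 80.7]
wrist_force: [0.2, -0.8, 0.1]
width: 33.8
grasp_force: 20.0
```

Emit:
move_arm(rows=[{"travel": [0,0,-0.005],"turn": [0,0,0],"jaw": 1},{"travel": [0,0,-0.01],"turn": [0,0,0],"jaw": 1},{"travel": [0,0,-0.02],"turn": [0,0,0],"jaw": 1},{"travel": [0,0,-0.02],"turn": [0,0,0],"jaw": 1},{"travel": [0,0,-0.015],"turn": [0,0,0],"jaw": 1}])

```text
time: 18.52
tool_pos: [469.2, 44.4, 130.5]
tcp_rot: [179.9, -0.0, 80.7]
wrist_force: [-0.1, -0.8, -1.5]
width: 33.5
grasp_force: 20.0
```

Run:
```python
from rig import robot
from h import *
s=robot.get_state();print(s["tool_pos"],s["tcp_rot"],s["wrist_force"],s["width"])
rows((469,44.3,129),80.7,(558,-202.5,129),80.7,10,1)
```

```text
[469.20715562  44.35303967 130.53116465] [ 1.79930689e+02 -3.58504254e-03  8.06613551e+01] [-0.05697632 -0.84182828 -1.46286462] 33.497522956629105
[{"travel": [-0.023, 0.013, 0.0], "turn": [0, 0, -0.0], "jaw": 1}, {"travel": [-0.023, 0.013, 0.0], "turn": [0, 0, -0.0], "jaw": 1}, {"travel": [-0.023, 0.013, 0.0], "turn": [0, 0, -0.0], "jaw": 1}, {"travel": [-0.023, 0.013, 0.0], "turn": [0, 0, -0.0], "jaw": 1}, {"travel": [-0.023, 0.013, 0.0], "turn": [0, 0, -0.0], "jaw": 1}]
[{"travel": [-0.023, 0.013, 0.0], "turn": [0, 0, -0.0], "jaw": 1}, {"travel": [-0.023, 0.012, 0.0], "turn": [0, 0, -0.0], "jaw": 1}, {"travel": [-0.023, 0.013, 0.0], "turn": [0, 0, -0.0], "jaw": 1}, {"travel": [-0.023, 0.012, 0.0], "turn": [0, 0, -0.0], "jaw": 1}, {"travel": [-0.022, 0.013, 0.0], "turn": [0, 0, -0.0], "jaw": 1}]
```

Emit:
move_arm(rows=[{"travel": [-0.015,0.008,0],"turn": [0,0,0],"jaw": 1},{"travel": [-0.025,0.014,0],"turn": [0,0,0],"jaw": 1},{"travel": [-0.025,0.014,0],"turn": [0,0,0],"jaw": 1},{"travel": [-0.025,0.014,0],"turn": [0,0,0],"jaw": 1},{"travel": [-0.025,0.014,0],"turn": [0,0,0],"jaw": 1}])

```text
time: 19.15
tool_pos: [513.4, -81.5, 128.4]
tcp_rot: [-179.9, 0.0, 80.6]
wrist_force: [-0.1, -0.2, -1.9]
width: 33.6
grasp_force: 20.0
```

Emit:
move_arm(rows=[{"travel": [-0.025,0.014,0],"turn": [0,0,0],"jaw": 1},{"travel": [-0.025,0.014,0],"turn": [0,0,0],"jaw": 1},{"travel": [-0.025,0.014,0],"turn": [0,0,0],"jaw": 1},{"travel": [-0.025,0.014,0],"turn": [0,0,0],"jaw": 1},{"travel": [-0.014,0.008,0],"turn": [0,0,0],"jaw": 1}])

```text
time: 19.77
tool_pos: [558.0, -204.6, 128.2]
tcp_rot: [-179.9, 0.0, 80.6]
wrist_force: [-0.4, 0.7, -1.6]
width: 33.7
grasp_force: 20.0
```

Emit:
move_arm(rows=[{"travel": [0,0,0.01],"turn": [0,0,0],"jaw": 1},{"travel": [0,0,0.01],"turn": [0,0,0],"jaw": 1},{"travel": [0,0,0.004],"turn": [0,0,0],"jaw": 1},{"travel": [0,0,0],"turn": [0,0,0],"jaw": 1},{"travel": [0,0,0],"turn": [0,0,0],"jaw": 1}])

```text
time: 20.4
tool_pos: [558.3, -202.0, 105.5]
tcp_rot: [180.0, 0.0, 80.7]
wrist_force: [0.0, 0.4, -0.5]
width: 33.3
grasp_force: 20.0
```

Run:
```python
from rig import viewer,robot
from h import *
S=viewer.camera("side");T=viewer.camera("top");tp=robot.get_state()["tool_pos"];print(tp)
f=tp-[0,0,51]
print("foot S,T",proj(S,f),proj(T,f),"hole",proj(S,[558,-202.5,48]))
a=cv2.resize(S["pixels"][140:215,260:330,::-1],None,fx=7,fy=7,interpolation=cv2.INTER_CUBIC)
cv2.imwrite("pics/s4.png",a)
```

```text
[ 558.38593016 -202.27482415  105.61514202]
foot S,T [[296.70132393 180.6665233 ]] [[330.98782284 208.15427357]] hole [[296.70260734 182.09632106]]
```

View pics/s4.png

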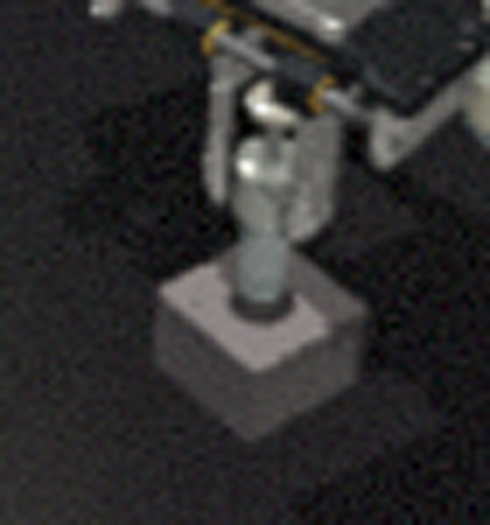

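The crop shows the foot, at about (263,308), over the hole centred near (263,302). The collar is held upright. I'll lower slowly and watch the force.

Emit:
move_arm(rows=[{"travel": [0,0,0.003],"turn": [0,0,0],"jaw": 1},{"travel": [0,0,0.003],"turn": [0,0,0],"jaw": 1},{"travel": [0,0,0.002],"turn": [0,0,0],"jaw": 1},{"travel": [0,0,0.002],"turn": [0,0,0],"jaw": 1},{"travel": [0,0,0],"turn": [0,0,0],"jaw": 1}])

```text
time: 21.12
tool_pos: [558.0, -202.4, 94.9]
tcp_rot: [-180.0, -0.0, 80.7]
wrist_force: [-0.2, -0.1, -2.0]
width: 33.7
grasp_force: 20.0
```

Emit:
move_arm(rows=[{"travel": [0,0,0.001],"turn": [0,0,0],"jaw": 1},{"travel": [0,0,0.001],"turn": [0,0,0],"jaw": 1},{"travel": [0,0,0.001],"turn": [0,0,0],"jaw": 1},{"travel": [0,0,0.001],"turn": [0,0,0],"jaw": 1},{"travel": [0,0,0],"turn": [0,0,0],"jaw": 1}])

```text
time: 21.75
tool_pos: [558.1, -202.4, 91.1]
tcp_rot: [-180.0, -0.0, 80.7]
wrist_force: [0.1, 1.0, -2.6]
width: 33.3
grasp_force: 20.0
```

Foot 8 mm in without contact. Continuing.

Emit:
move_arm(rows=[{"travel": [0,0,0.004],"turn": [0,0,0],"jaw": 1},{"travel": [0,0,0.005],"turn": [0,0,0],"jaw": 1},{"travel": [0,0,0.005],"turn": [0,0,0],"jaw": 1},{"travel": [0,0,0.005],"turn": [0,0,0],"jaw": 1},{"travel": [0,0,0.005],"turn": [0,0,0],"jaw": 1}])

```text
time: 22.38
tool_pos: [558.1, -202.4, 66.7]
tcp_rot: [-180.0, 0.0, 80.7]
wrist_force: [-0.1, 0.9, -2.4]
width: 33.7
grasp_force: 20.0
```

Emit:
move_arm(rows=[{"travel": [0,0,0.003],"turn": [0,0,0],"jaw": 1},{"travel": [0,0,0.002],"turn": [0,0,0],"jaw": 1},{"travel": [0,0,0.001],"turn": [0,0,0],"jaw": 1},{"travel": [0,0,0.001],"turn": [0,0,0],"jaw": 1},{"travel": [0,0,0.0005],"turn": [0,0,0],"jaw": 1}])

```text
time: 23.0
tool_pos: [558.2, -202.4, 59.7]
tcp_rot: [180.0, 0.0, 80.7]
wrist_force: [-0.3, 0.2, -1.2]
width: 33.4
grasp_force: 20.0
```

Emit:
move_arm(rows=[{"travel": [0,0,0.0005],"turn": [0,0,0],"jaw": 1},{"travel": [0,0,0],"turn": [0,0,0],"jaw": 1},{"travel": [0,0,0],"turn": [0,0,0],"jaw": 1},{"travel": [0,0,0],"turn": [0,0,0],"jaw": 1},{"travel": [0,0,0],"turn": [0,0,0],"jaw": 1}])

```text
time: 23.62
tool_pos: [558.2, -202.4, 59.3]
tcp_rot: [180.0, 0.0, 80.7]
wrist_force: [0.0, -0.4, -1.3]
width: 33.4
grasp_force: 20.0
```

Emit:
move_arm(rows=[{"travel": [0,0,0.0005],"turn": [0,0,0],"jaw": 1},{"travel": [0,0,0],"turn": [0,0,0],"jaw": 1},{"travel": [0,0,0],"turn": [0,0,0],"jaw": 1},{"travel": [0,0,0],"turn": [0,0,0],"jaw": 1},{"travel": [0,0,0],"turn": [0,0,0],"jaw": 1}])

```text
time: 24.25
tool_pos: [558.2, -202.5, 59.2]
tcp_rot: [180.0, 0.0, 80.7]
wrist_force: [-1.1, 1.0, 5.2]
width: 33.7
grasp_force: 20.0
```

Emit:
move_arm(rows=[{"travel": [0,0,0.0005],"turn": [0,0,0],"jaw": 1},{"travel": [0,0,0],"turn": [0,0,0],"jaw": 1},{"travel": [0,0,0],"turn": [0,0,0],"jaw": 1},{"travel": [0,0,0],"turn": [0,0,0],"jaw": 1},{"travel": [0,0,0],"turn": [0,0,0],"jaw": 1}])

```text
time: 24.88
tool_pos: [558.2, -202.5, 59.2]
tcp_rot: [180.0, 0.0, 80.7]
wrist_force: [-1.9, 1.2, 8.4]
width: 33.7
grasp_force: 20.0
```

Seated on the floor at the same z as in the rack. I'll relax, release and retreat.

Emit:
move_arm(rows=[{"travel": [0,0,-0.0008],"turn": [0,0,0],"jaw": 1},{"travel": [0,0,0],"turn": [0,0,0],"jaw": 0.3},{"travel": [0,0,0],"turn": [0,0,0],"jaw": 0},{"travel": [0,0,0],"turn": [0,0,0],"jaw": -0.5},{"travel": [0,0,0],"turn": [0,0,0],"jaw": -1}])

```text
time: 25.5
tool_pos: [558.1, -202.4, 58.6]
tcp_rot: [-180.0, -0.0, 80.7]
wrist_force: [0.0, -0.6, 0.1]
width: 60.2
grasp_force: 0.0
```

Emit:
move_arm(rows=[{"travel": [0,0,0],"turn": [0,0,0],"jaw": -1},{"travel": [0,0,0],"turn": [0,0,0],"jaw": -1},{"travel": [0,0,0],"turn": [0,0,0],"jaw": -1},{"travel": [0,0,0],"turn": [0,0,0],"jaw": -1},{"travel": [0,0,-0.005],"turn": [0,0,0],"jaw": -1}])

```text
time: 26.12
tool_pos: [557.8, -202.3, 63.8]
tcp_rot: [-180.0, -0.0, 80.7]
wrist_force: [0.4, 0.2, 0.4]
width: 94.3
grasp_force: 0.0
```

Emit:
move_arm(rows=[{"travel": [0,0,-0.02],"turn": [0,0,0],"jaw": -1},{"travel": [0,0,-0.04],"turn": [0,0,0],"jaw": -1},{"travel": [0,0,-0.05],"turn": [0,0,0],"jaw": -1},{"travel": [0,0,-0.05],"turn": [0,0,0],"jaw": -1},{"travel": [0,0,-0.02],"turn": [0,0,0],"jaw": -1}])

```text
time: 26.75
tool_pos: [559.4, -203.0, 248.2]
tcp_rot: [179.7, 0.1, 80.7]
wrist_force: [0.1, 0.4, 0.9]
width: 94.1
grasp_force: 0.0
```

Run:
```python
from rig import viewer,robot
from h import *
S=viewer.camera("side");print(robot.get_state()["tool_pos"])
cv2.imwrite("pics/s5.png",cv2.resize(S["pixels"][130:310,180:360,::-1],None,fx=3.3,fy=3.3,interpolation=cv2.INTER_CUBIC))
```

```text
[ 560.13681913 -203.31644228  249.70045328]
```

View pics/s5.png

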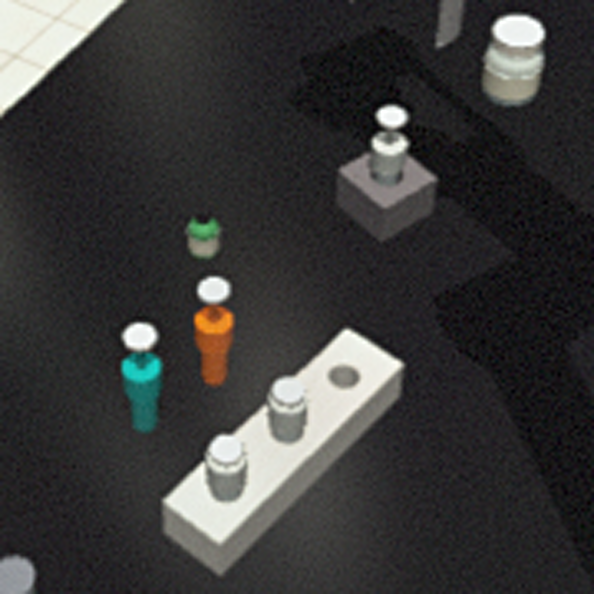

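The picture shows the blocked syringe upright in the stand at (390,150). The two pressed syringes stand in the rack at (288,410) and (227,465), and the vial and jar have not moved. I'm handing in.

```bash
python3 -c "
from rig import robot
print(robot.sign_off())"
```

```text
the job is handed in; nothing more can be done
None
```

I pressed both clear syringes fully home and left them standing in the rack; the blocked one (-y end of the rack) is upright on the floor of the reject stand's hole, with thumb-disc readings peaking at about 10 N, and the job is handed in at about 27 s.

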